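# Seat a tapered bearing in the sprung race of a gearbox housing

### The arm

A 6-joint arm with a two-finger parallel gripper is mounted at the origin on the work surface. World frame = base frame: x ahead of the robot, y to its left, z up, the work surface at z = 0. Lengths are in m, angles in degrees, forces in N, time in s.
With the tool pointing down it reaches from about 0.25 to 0.8 m from the base axis. Payload 3.9 kg.
Tool frame: the origin (TCP) lies at the very end of the fingers, on their centre line; the grasp point (between the pads) lies 19 mm behind it; z points along the fingers, y is the line along which they close (so a half turn about z gives the same grasp; the last joint's range is limited). The gripper opens to 85 mm and grips with 20 to 120 N. Pads are 22 mm wide; open, the fingers measure 114 mm over their backs; the gripper's body (76 mm by 85 mm) begins 54 mm behind the grasp point. The pads swing forward as they close: fully open they stand 13 mm farther back than shut.
Start: joints at [69.156, 14.897, -7.913, 67.191, 0, 90], TCP at [0.187, 0.491, 0.201] pointing down, gripper open.
Joint ranges: [-159.42, 159.42], [-47.68, 98.78], [-73.54, 78.23], [-108.79, 121.32], [-90, 84.71], [-180, 180]. Speed limits (degrees/s): [147.25, 147.25, 180, 180, 180, 180].

### API

Orientations are given as [roll, pitch, yaw] about the fixed x, y, z axes, in that order (R = Rz(yaw) Ry(pitch) Rx(roll)).
In Python, from bench import arm gives the robot as it stands.
- The arm moves only by the tool drive_tool, never from a script. Its argument "series" is a list of rows, each a list of 6 numbers: the shift along the tool's x, y, z in units of 50 mm (1.0 is 50 mm), then the turn, a rotation vector about the tool's x, y, z in units of 5 degrees (1.0 is 5 degrees). In form: [[x, y, z, ax, ay, az], ...]. A call has 1 to 12 rows; each row is the pose to reach, as a shift and turn from the pose commanded when the call began, along the tool's axes at that moment; what a row does not reach only later rows make up. A row lasts 1/10 s, in which the tool goes at most 50 mm and 8.59 degrees, less where a joint would pass 70% of its speed; a pose out of reach is approached as far as the arm can. A call with a gripper value outside its range is refused whole. "grip" is the closure, from 0 (fully open) to 1 (shut), set as the call begins (left out, the last holds). The fingers move at their own pace and stop on an object; the grip force is fixed at half the most. Time passes only in rows, so rows that repeat a pose let the fingers close. It gives the time, the measured TCP pose, the force, the opening and the grip force at its end, in the units of the state.
- arm.observe(): the state, without advancing time (a new reading comes with each control period).
- arm.get_image(name): name is "scene" or "top" or "wrist"; returns a dict with "img" (384x512x3 uint8, red, green, blue), "depth" (384x512 float32, m along the optical axis (not along the pixel's ray), 0 where there is no reading), "camera_matrix" (3x3 intrinsics, pixels), "world_from_camera" (4x4, takes a point from camera to world coordinates). Camera axes: x right, y down, z forward; pixel columns grow to the right and rows downward; lengths in m; the calibration is good to about 2 mm. A picture is of the moment at which its call begins.
- arm.finish_job(): hands the job in; it is judged then, once.
The state is a dict: "t": time; "qpos": joint angles; "joint_velocities": joint speeds; "tau": joint torques, N m; "eef_pos": TCP position; "tcp_rot": TCP orientation; "wrist_force": force on the tool from outside, world axes, zero at the start; "ft_torque": the same for the moment, N m; "grip_width": finger opening in m; "grip_force": force on a finger pad.
Only numpy, scipy, OpenCV 4.12 (cv2) and the standard library are available. Lean on these libraries where they do the work, as an engineer would, in place of code of your own. Each camera call takes 0.05 s, during which the arm holds its last target. There are 200 camera calls.

### The job

Take the stub shaft with the brass-caged tapered bearing and nest the bearing, taper down, in the steel race of the gearbox housing. Seat it with a light push that makes the sprung race sink a few millimetres (about 5 to 8) for a moment, never down to its stop level with the housing, where the rollers would jam; then let go, so that the shaft stands upright in the race. Leave the other two shafts where they stand.

Things in the scene. Friction and masses are not known exactly. Their poses are not given: they have to be found in the camera images.
- shaft_brass: the shaft to fit: a bright steel stub shaft standing upright on its brass-caged tapered roller bearing, 0.3 to 0.5 kg, 90 mm tall. Origin at the centre of the underside, z up along the shaft. The bearing tapers outward from 42 mm diameter at the underside to 70 mm at 28 mm up, is 70 mm wide up to 32 mm, and above that is the round shaft, 28 mm in diameter, from 32 to 90 mm up: grip it there, from above, at any yaw
- shaft_black: bystander: the largest shaft, with a black-caged bearing 82 mm wide, 94 mm tall, shaft 32 mm in diameter. Does not fit; leave alone. Origin at the centre of its underside
- shaft_blue: bystander: the smallest shaft, with a blue-caged bearing 52 mm wide, 80 mm tall, shaft 22 mm in diameter. Leave alone. Origin at the centre of its underside
- housing: cast aluminium gearbox end housing, fixed on the bench, 150 by 140 mm (x by y) and 70 mm tall, with a round bore in the middle of its top in which the race slides. Origin at the centre of its underside, z up
- race_mouth (a point): centre of the mouth of the dark steel race, on its upper face, z up; it moves with the race. The race: a ring 86 mm across, 26 mm deep, its tapered hole open below, 70 mm across at the mouth, 44 mm at the bottom, the same taper as the brass-caged bearing. At rest its face stands 16 mm above the housing's top (86 mm above the bench). With the bearing seated the underside of shaft_brass lies about 28 mm below this point
- race (a joint): how far the race has been pushed down into the housing (m): 0 at rest, up to 0.016 at its stop, level with the housing's top. A spring holds it up: it begins to sink at about 8 N in all and sinks 1 mm for each further 0.6 N, the shaft's own weight of 3 to 5 N included, so the shaft alone does not sink it; it springs back when the push ends
Not all that is in view belongs to the job. Leave any pink look-alike of the housing alone. What is shaped like the shaft_brass but pink is not meant.

How it is judged:
By the outcome, as a careful person would: the job done as asked, in the order asked, and still so for the second after the job is handed in, with the robot touching nothing.
It also fails if it takes over 42 s, if anything falls off the work surface, if the arm or the gripper's body presses on something with over 40 N, if the wrist force passes 120 N, or if a joint passes its speed limit or range.

## Working session

There is one attempt and no reset: what is moved stays moved. The work goes in short steps, Python scripts to look and compute and a tool call to move; the robot and the scene stay as the last step left them, time stands still between calls to the robot, and variables do not carry over. Pictures are saved under pics/ and viewed, at most 10 in all, crops included, and the job is handed in when it is done.

Besides the shell and the picture viewer there is one more tool, called after ">>>" by a JSON object that holds its "method" and its "body". drive_tool: Moves the arm, as the interface text tells. Its arguments: {"type":"object","properties":{"series":{"type":"array","items":{"type":"array","items":{"type":"number"}}},"grip":{"type":"number"}},"required":["series"]}

```bash
mkdir -p pics; ls
cat > h.py <<'E'
from bench import arm
import numpy as np, cv2
def get(n):
    d=arm.get_image(n); return d
def save(n,f,img): cv2.imwrite('pics/'+f,cv2.cvtColor(img,cv2.COLOR_RGB2BGR))
def ray(d,u,v):
    K=np.array(d['camera_matrix']);T=np.array(d['world_from_camera'])
    r=T[:3,:3]@np.linalg.solve(K,[u,v,1.]);return T[:3,3],r
def plane(d,u,v,z):
    o,r=ray(d,u,v);return o+r*(z-o[2])/r[2]
def dep(d,u,v):
    o,r=ray(d,u,v);return o+r*d['depth'][int(v),int(u)]
E
python3 - <<'E'
from h import *
a=get('scene');b=get('top')
save('s','a.png',np.hstack([a['img'],b['img']])[:, :]) 
im=cv2.resize(np.hstack([a['img'],b['img']]),(800,300));
save('','scene.png',a['img']);save('','top.png',b['img'])
print(a['world_from_camera'],b['world_from_camera'],b['camera_matrix'])
print(arm.observe())
E
```

```text
pics
[[ 0.24983752  0.74377633 -0.61998225  1.08919645]
 [ 0.96812182 -0.20373016  0.14571947 -0.13930735]
 [-0.01792639 -0.63662453 -0.77096553  0.85000334]
 [ 0.          0.          0.          1.        ]] [[-0.00926341 -0.9986031   0.05201966  0.41747593]
 [-0.99995228  0.00908947 -0.00357933 -0.00218047]
 [ 0.0031015  -0.05205034 -0.99863965  0.82230577]
 [ 0.          0.          0.          1.        ]] [[352.41837165   0.         258.21960828]
 [  0.         352.41837165 192.9440803 ]
 [  0.           0.           1.        ]]
{'t': 0.1, 'qpos': array([ 6.91555938e+01,  1.49329578e+01, -7.97765640e+00,  6.71900213e+01,
       -7.53769946e-04,  8.99996392e+01]), 'joint_velocities': array([-0.00616381, -0.09645894,  0.159951  ,  0.03471147, -0.03807828,
       -0.03139128]), 'tau': array([-4.15841605e-04, -4.06508446e+01,  2.54527223e+01,  1.01016977e-02,
       -6.12607778e-05,  2.00919430e-05]), 'eef_pos': array([0.18658187, 0.49002284, 0.20024383]), 'tcp_rot': array([-1.79899365e+02,  7.53135052e-04,  1.59155956e+02]), 'wrist_force': array([-0.01713124,  0.13171551, -0.57422448]), 'ft_torque': array([-0.03641333, -0.04651741, -0.04016681]), 'grip_force': 0.0, 'grip_width': 0.0851528301225361}
```

View pics/scene.png

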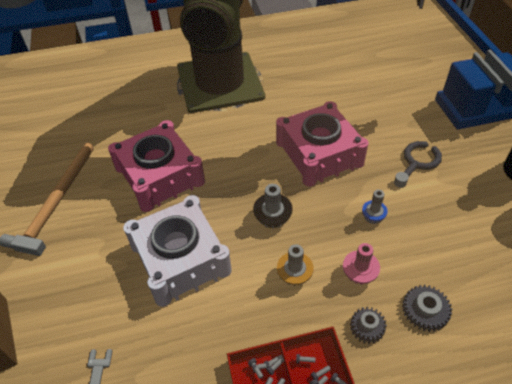

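View pics/top.png

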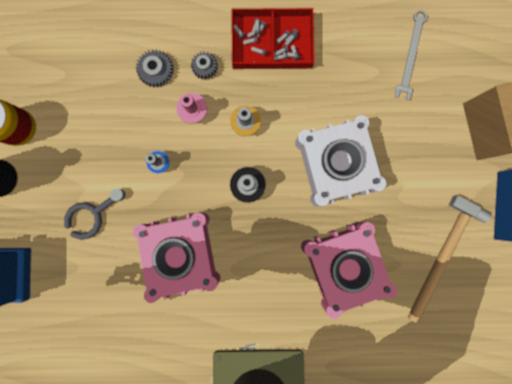

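The scene shows the candidates:
- **Brass shaft:** orange cage, scene (296,265), top (246,118). This one fits the description.
- **Pink look-alike:** scene (362,265), top (192,107). Not meant.
- **Black shaft:** scene (272,205), top (248,184). **Blue shaft:** scene (375,208), top (157,161). Both are bystanders.
- **Housing:** the grey one at scene (177,245), top (341,160). The two pink housings are not meant.

```bash
cat > m.py <<'E'
from h import *
def cloud(d):
    K=np.array(d['camera_matrix']);T=np.array(d['world_from_camera']);D=d['depth']
    v,u=np.mgrid[:384,:512];P=np.stack([(u-K[0,2])/K[0,0]*D,(v-K[1,2])/K[1,1]*D,D],-1)
    P=P@T[:3,:3].T+T[:3,3];P[D<=0]=np.nan;return P
def circ(xy):
    (x,y),r=cv2.minEnclosingCircle(xy.astype(np.float32));return np.round([x,y,r],4)
E
python3 - <<'E'
from m import *
for n,s,h in(('top',(246,118),(341,160)),('scene',(296,265),(177,245))):
    d=get(n);P=cloud(d);v,u=np.mgrid[:384,:512]
    hsv=cv2.cvtColor(d['img'],cv2.COLOR_RGB2HSV)
    m=np.hypot(u-s[0],v-s[1])<30
    q=P[m&(P[...,2]>.05)];print(n,'shaft n',len(q),'zmax',np.nanpercentile(q[:,2],[50,90,98]))
    t=q[q[:,2]>np.nanpercentile(q[:,2],98)-.006];print(' top',circ(t[:,:2]),t.mean(0))
    br=m&(hsv[...,0]>8)&(hsv[...,0]<24)&(hsv[...,1]>165)&(P[...,2]>.015);c=P[br];print(' cage',len(c),circ(c[:,:2]),np.median(c,0))
    m=np.hypot(u-h[0],v-h[1])<38
    z=P[...,2];r=m&(z>.079)&(z<.095);c=P[r];print(' race',len(c),circ(c[:,:2]),np.median(c,0))
    # least-squares circle of outer pixels
    pk=P[m&(z>.06)&(z<.076)];print(' htop',len(pk),np.nanmean(pk,0))
    ys,xs=np.where(r);print(' race px',xs.min(),xs.max(),ys.min(),ys.max())
    cr=d['img'][min(s[1],h[1])-60:max(s[1],h[1])+60,min(s[0],h[0])-60:max(s[0],h[0])+60]
    save('',n+'_c.png',cv2.resize(cr,None,fx=2.5,fy=2.5))
E
```

```text
top shaft n 195 zmax [0.09026547 0.09231919 0.0933095 ]
 top [0.6245 0.0234 0.0139] [0.62452619 0.02324754 0.09101837]
 cage 268 [0.6238 0.023  0.0334] [0.61519246 0.01568442 0.03286216]
 race 649 [ 0.5104 -0.175   0.0631] [ 0.52759467 -0.187402    0.08602908]
 htop 3001 [ 0.52620519 -0.18338757  0.07059898]
 race px 323 364 138 192
scene shaft n 321 zmax [0.08559166 0.09020973 0.0912787 ]
 top [0.6243 0.0253 0.0147] [0.62532552 0.02496646 0.08883413]
 cage 400 [0.6258 0.0242 0.0348] [0.63695157 0.0182592  0.03097283]
 race 680 [ 0.5255 -0.1828  0.045 ] [ 0.52539861 -0.18410569  0.0842939 ]
 htop 3013 [ 0.54284716 -0.18173597  0.06892687]
 race px 151 196 215 254
```

View pics/top_c.png

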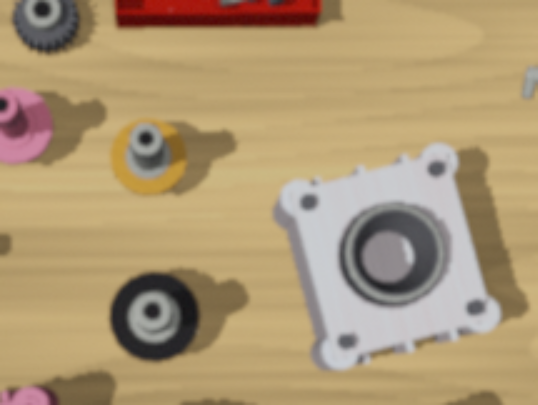

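The crop shows the brass-caged shaft at crop (148,155), clear of the pink one, with the grey housing on the right and its race at (393,253). The shaft is at about (0.6246, 0.0242) with its top at 0.090, and the race at about (0.526, -0.184) with its face at 0.085. Both match the given sizes. I'm moving above the shaft.

>>> {"method": "drive_tool", "body": {"series": [[-0.5,-0.25,0,0,0,0],[-1.4,-0.7,0,0,0,0],[-2.3,-1.1,0,0,0,0],[-3.2,-1.55,0,0,0,0],[-4.1,-2,0,0,0,0],[-5,-2.45,0,0,0,0],[-5.9,-2.9,0,0,0,0],[-6.8,-3.3,0,0,0,0],[-7.7,-3.75,0,0,0,0],[-8.6,-4.2,0,0,0,0],[-9.5,-4.65,0,0,0,0],[-10,-5,0,0,0,0]], "grip": 0}}

```text
t: 1.4
eef_pos: [0.5675, 0.0764, 0.2006]
tcp_rot: [-180.0, 0.1, 159.0]
wrist_force: [-0.8, 1.1, 0.9]
grip_width: 0.0853
grip_force: 0.0
```

Run:
```python
from m import *
d=get('wrist');save('','w1.png',d['img'])
o=arm.observe();print(o['t'],o['qpos'],o['eef_pos'],o['tcp_rot'],d['world_from_camera'])
```

```text
1.45 [ 7.44828296 19.67473751 -1.12822623 69.07116933 -0.23102163 28.60323847] [0.56956811 0.07303602 0.20029174] [-179.85743069    0.22110515  158.84506582] [[ 3.58184707e-01  8.98789545e-01  2.52747047e-01  5.04986988e-01]
 [ 9.33650386e-01 -3.45048387e-01 -9.61174716e-02  1.01338716e-01]
 [ 8.20582263e-04  2.70405186e-01 -9.62746260e-01  3.73185655e-01]
 [ 0.00000000e+00  0.00000000e+00  0.00000000e+00  1.00000000e+00]]
```

View pics/w1.png

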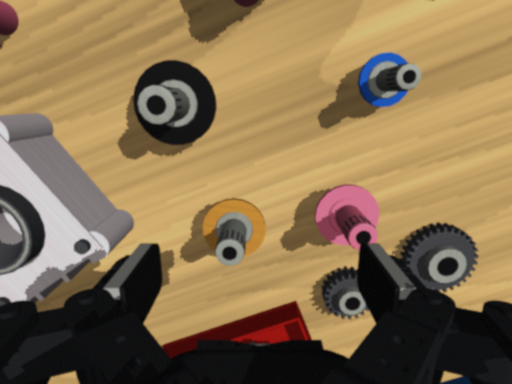

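The wrist view shows the brass shaft at (232,230), its top face at (230,250), with free space around it. The pink one is off to the right at (350,220).

```bash
cat >> m.py <<'E'
def tri(os,rs):
    A=sum(np.eye(3)-np.outer(r,r)/(r@r) for r in rs);b=sum((np.eye(3)-np.outer(r,r)/(r@r))@o for o,r in zip(os,rs));return np.linalg.solve(A,b)
def fitc(xy):
    A=np.c_[2*xy,np.ones(len(xy))];s=np.linalg.lstsq(A,(xy**2).sum(1),rcond=None)[0];return s[0],s[1],np.sqrt(s[2]+s[0]**2+s[1]**2)
def totool(w,p=None):
    o=arm.observe();y=np.radians(o['tcp_rot'][2]);c,s=np.cos(y),np.sin(y);e=np.array(w)-o['eef_pos']
    return np.round([(c*e[0]+s*e[1])/.05,(s*e[0]-c*e[1])/.05,-e[2]/.05],3)
E
python3 - <<'E'
from m import *
d=get('wrist');t=get('top');R=[];O=[]
for D,s in((d,(230,245)),(t,(246,118))):
    P=cloud(D);v,u=np.mgrid[:384,:512];m=(np.hypot(u-s[0],v-s[1])<24)&(P[...,2]>.083)&(P[...,2]<.098)
    c=P[m];print('top',circ(c[:,:2]),fitc(c[:,:2])[:2],np.median(c,0),m.sum())
    k=np.where(m);(cx,cy),r=cv2.minEnclosingCircle(np.c_[k[1],k[0]].astype(np.float32));print(cx,cy,r)
    o,r=ray(D,cx,cy);O.append(o);R.append(r);print('plane',plane(D,cx,cy,.09))
print('tri',tri(O,R))
hsv=cv2.cvtColor(d['img'],cv2.COLOR_RGB2HSV);P=cloud(d)
v,u=np.mgrid[:384,:512];b=(np.hypot(u-232,v-232)<45)&(hsv[...,0]>8)&(hsv[...,0]<24)&(hsv[...,1]>170)&(P[...,2]>.02);c=P[b];print('cage',circ(c[:,:2]),np.median(c[:,2]))
print(totool([.6246,.0242,.16]),arm.observe()['eef_pos'])
E
```

```text
top [0.6253 0.0257 0.0145] (np.float64(0.6245803081082947), np.float64(0.025936067051494982)) [0.6237492 0.026252  0.0897122] 676
232.5231170654297 247.3786163330078 15.029191017150879
plane [0.62352187 0.02631769 0.09      ]
top [0.6259 0.0225 0.0139] (np.float64(0.6241429693203635), np.float64(0.02302345484911511)) [0.63322    0.02342362 0.09068724] 26
244.5 112.5 6.670932292938232
plane [0.62548843 0.02251017 0.09      ]
tri [0.62918959 0.02291441 0.07655754]
cage [0.6248 0.0253 0.0347] 0.031799017484121644
[-1.477 -0.571  0.806] [0.56590575 0.07735772 0.20032203]
```

>>> {"method": "drive_tool", "body": {"series": [[-0.5,-0.2,0,0,0,0],[-1.1,-0.42,0,0,0,0],[-1.48,-0.56,0.2,0,0,0],[-1.48,-0.56,0.8,0,0,0],[-1.48,-0.56,1.4,0,0,0],[-1.48,-0.56,2.0,0,0,0],[-1.48,-0.56,2.5,0,0,0],[-1.48,-0.56,2.9,0,0,0],[-1.48,-0.56,3.05,0,0,0],[-1.48,-0.56,3.05,0,0,0],[-1.48,-0.56,3.05,0,0,0]]}}

```text
t: 2.65
eef_pos: [0.6247, 0.0271, 0.0492]
tcp_rot: [180.0, 0.0, 159.2]
wrist_force: [-0.1, -0.3, 0.5]
grip_width: 0.086
grip_force: 0.0
```

Run:
```python
from m import *
d=get('wrist');P=cloud(d);hsv=cv2.cvtColor(d['img'],cv2.COLOR_RGB2HSV)
b=(hsv[...,0]>8)&(hsv[...,0]<24)&(hsv[...,1]>170)&(P[...,2]>.02)&(P[...,2]<.04);c=P[b];c=c[np.hypot(c[:,0]-.625,c[:,1]-.025)<.045];print('cage',len(c),circ(c[:,:2]))
b=(abs(P[...,2]-.09)<.004);c=P[b];c=c[np.hypot(c[:,0]-.625,c[:,1]-.025)<.02];print('top',len(c),circ(c[:,:2])if len(c) else 0)
o=arm.observe();print(o['eef_pos'],o['wrist_force'],o['tcp_rot'])
```

```text
cage 4634 [0.6253 0.0249 0.0349]
top 2849 [0.6251 0.0252 0.0142]
[0.62523169 0.02694945 0.0497071 ] [-0.66305679  0.55092969 -0.25531927] [1.79948968e+02 1.04658078e-01 1.59179807e+02]
```

>>> {"method": "drive_tool", "body": {"series": [[-0.01,-0.035,0.03,0,0,0],[-0.01,-0.035,0.03,0,0,0],[-0.01,-0.035,0.03,0,0,0],[-0.01,-0.035,0.03,0,0,0],[-0.01,-0.035,0.03,0,0,0],[-0.01,-0.035,0.03,0,0,0],[-0.01,-0.035,0.03,0,0,0],[-0.01,-0.035,0.03,0,0,0]], "grip": 1}}

```text
t: 3.5
eef_pos: [0.6245, 0.0246, 0.0476]
tcp_rot: [180.0, 0.1, 159.2]
wrist_force: [-1.2, -0.5, 5.3]
grip_width: 0.0249
grip_force: 58.9
```

>>> {"method": "drive_tool", "body": {"series": [[0,0,-0.1,0,0,0],[0,0,-0.4,0,0,0],[0,0,-0.9,0,0,0],[0,0,-1.5,0,0,0],[0,0,-2.1,0,0,0],[0,0,-2.6,0,0,0],[0,0,-2.8,0,0,0],[0,0,-2.8,0,0,0]]}}

```text
t: 4.3
eef_pos: [0.6248, 0.0249, 0.1877]
tcp_rot: [180.0, 0.1, 159.2]
wrist_force: [-0.0, -0.8, -4.8]
grip_width: 0.0256
grip_force: 59.5
```

```bash
cat > rel.py <<'E'
from m import *
def rel():
    d=get('wrist');P=cloud(d);o=arm.observe();e=o['eef_pos'];hsv=cv2.cvtColor(d['img'],cv2.COLOR_RGB2HSV)
    P=P-e;near=np.hypot(P[...,0],P[...,1])<.05
    t=P[near&(abs(P[...,2]-.042)<.006)&(np.hypot(P[...,0],P[...,1])<.02)]
    b=P[near&(hsv[...,0]>8)&(hsv[...,0]<24)&(hsv[...,1]>170)&(abs(P[...,2]+.016)<.012)]
    print('top rel',len(t),circ(t[:,:2]),np.median(t[:,2]),'cage rel',len(b),circ(b[:,:2]),np.median(b[:,2]))
    print('plane fit cage',np.linalg.lstsq(np.c_[b[:,:2],np.ones(len(b))],b[:,2],rcond=None)[0])
    print(e,o['tcp_rot'],o['wrist_force'],o['ft_torque'],o['grip_width'],o['t']);return d
E
python3 - <<'E'
from rel import *
d=rel()
save('','w2.png',d['img'])
P=cloud(d);z=P[...,2];r=np.hypot(P[...,0]-.526,P[...,1]+.183)
t=get('top');s=get('scene')
for n,D in(('w',d),('t',t),('s',s)):
    P=cloud(D);m=(abs(P[...,2]-.0855)<.004)&(np.hypot(P[...,0]-.526,P[...,1]+.183)<.05);k=np.argwhere(m)
    if len(k)<50: print(n,len(k));continue
    m2=cv2.morphologyEx(m.astype(np.uint8),cv2.MORPH_CLOSE,np.ones((3,3)))
    n_,lab,st,ce=cv2.connectedComponentsWithStats(m2);l=1+st[1:,4].argmax()
    cs,_=cv2.findContours((lab==l).astype(np.uint8),cv2.RETR_CCOMP,cv2.CHAIN_APPROX_NONE)
    for c in cs:
        if len(c)>40:
            q=np.array([plane(D,u,v,.086)[:2] for u,v in c[:,0]]);print(n,len(c),np.round(fitc(q),4),circ(q))
    print('z',np.median(P[m][:,2]))
print(totool([.526,-.183,.18]))
E
```

```text
top rel 3413 [-0.0008  0.0002  0.0197] 0.04357513279239145 cage rel 3952 [0.002  0.0007 0.0346] -0.014414306174404451
plane fit cage [ 0.00391832 -0.00413512 -0.0143529 ]
[0.62394179 0.02483303 0.18618449] [-1.79986454e+02 -4.33638777e-02  1.59159859e+02] [-0.35752496  1.0328467  -3.94338088] [-0.0017229   0.00191088  0.03212941] 0.0254434483887659 4.35
w 239 [ 0.5308 -0.1756  0.0352] [ 0.5333 -0.1721  0.0414]
z 0.08514161632800904
t 0
s 122 [ 0.5282 -0.1831  0.0424] [ 0.5287 -0.1822  0.0445]
s 93 [ 0.5293 -0.1831  0.0333] [ 0.5285 -0.1834  0.0351]
z 0.08446459276553042
[ 0.331 -4.572  0.096]
```

View pics/w2.png

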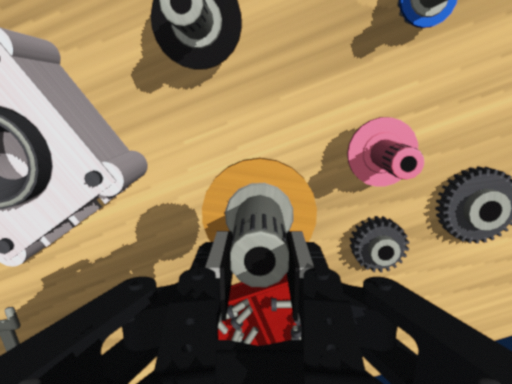

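The shaft is held upright and the cage plane is level. The race is at left (10,155) in the wrist view. Next I move beside the housing so the race shows in the upper middle of the wrist view.

>>> {"method": "drive_tool", "body": {"series": [[-0.2,-0.3,0,0,0,0],[-0.5,-0.9,0,0,0,0],[-0.9,-1.6,0,0,0,0],[-1.2,-2.3,0,0,0,0],[-1.2,-3,0,0,0,0],[-1.2,-3.7,0,0,0,0],[-1.2,-4.3,0,0,0,0],[-1.2,-4.6,0,0,0,0],[-1.2,-4.6,0,0,0,0],[-1.2,-4.6,0,0,0,0]]}}

```text
t: 5.45
eef_pos: [0.5982, -0.2113, 0.1863]
tcp_rot: [179.9, -0.1, 159.1]
wrist_force: [0.3, 0.3, -3.5]
grip_width: 0.0252
grip_force: 59.6
```

```bash
cat > race.py <<'E'
from rel import *
def race(D):
    P=cloud(D);m=(abs(P[...,2]-.0855)<.0045)&(np.hypot(P[...,0]-.527,P[...,1]+.183)<.055)
    m2=cv2.morphologyEx(m.astype(np.uint8),cv2.MORPH_CLOSE,np.ones((3,3)))
    n_,lab,st,ce=cv2.connectedComponentsWithStats(m2);l=1+st[1:,4].argmax()
    cs,_=cv2.findContours((lab==l).astype(np.uint8),cv2.RETR_CCOMP,cv2.CHAIN_APPROX_NONE)
    for c in cs:
        if len(c)>40:
            q=np.array([plane(D,u,v,.086)[:2] for u,v in c[:,0]]);print(len(c),np.round(fitc(q),4),circ(q),c[:,0].min(0),c[:,0].max(0))
    print('z',np.median(P[m][:,2]))
E
python3 - <<'E'
from race import *
d=rel();race(d);save('','w3.png',d['img']);race(get('scene'))
print(totool([.527,-.183,.18]))
E
```

```text
top rel 3376 [-0.0011  0.0004  0.0195] 0.041961860070443405 cage rel 3939 [0.0005 0.0001 0.0347] -0.016060801957184373
plane fit cage [-0.00245807 -0.00296876 -0.01607916]
[ 0.59854951 -0.21070781  0.18645828] [ 1.79950579e+02 -4.70651362e-02  1.59192586e+02] [ 1.16183547 -0.3202917  -3.40240062] [ 0.02426289 -0.00413251  0.03279201] 0.02507735646854857 5.5
312 [ 0.5279 -0.1833  0.0422] [ 0.5279 -0.1833  0.0428] [205  29] [313 141]
254 [ 0.528  -0.1834  0.032 ] [ 0.5281 -0.1836  0.0329] [218  44] [300 129]
z 0.08538637795337739
136 [ 0.5288 -0.1814  0.0379] [ 0.5289 -0.1835  0.0446] [165 215] [196 254]
z 0.08439528457809198
[1.536 0.004 0.132]
```

View pics/w3.png

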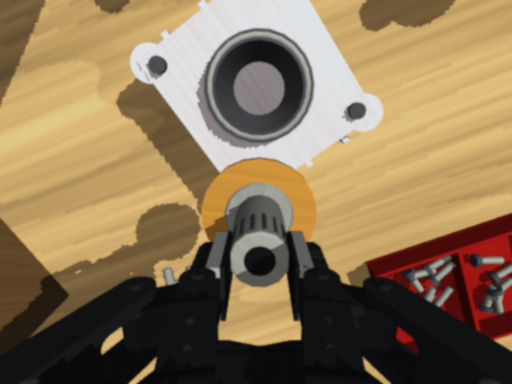

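The wrist view shows the race ring centred at (259,86) and the held bearing at (260,210), upright. Race is at (0.528, -0.183), and its radii of 42 and 33 mm are right. I'm shifting over it and lowering to 18 mm above seated.

>>> {"method": "drive_tool", "body": {"series": [[0.3,0,0,0,0,0],[0.8,0,0,0,0,0],[1.25,0,0,0,0,0],[1.52,0,0,0,0,0],[1.52,0,0,0,0,0],[1.52,0,0.2,0,0,0],[1.52,0,0.6,0,0,0],[1.52,0,1.0,0,0,0],[1.52,0,1.25,0,0,0],[1.52,0,1.25,0,0,0],[1.52,0,1.25,0,0,0]]}}

```text
t: 6.65
eef_pos: [0.5281, -0.1845, 0.124]
tcp_rot: [180.0, -0.0, 159.2]
wrist_force: [0.5, -0.2, -2.3]
grip_width: 0.0254
grip_force: 59.5
```

Run:
```python
from race import *
d=rel();race(d);save('','w4.png',d['img'])
f=[]
for i in range(4): arm.get_image('wrist');o=arm.observe();f.append(np.r_[o['eef_pos'],o['wrist_force']])
print(np.mean(f,0),np.std(f,0))
```

```text
top rel 3361 [-0.0012  0.0005  0.0194] 0.04149068470499942 cage rel 4050 [-0.      0.0008  0.0347] -0.016579549516089934
plane fit cage [ 0.0044099  -0.00771951 -0.01652589]
[ 0.52854304 -0.18467397  0.12473373] [1.79994802e+02 6.61983230e-02 1.59174208e+02] [ 0.1790808   0.05880449 -3.25424689] [-0.03312253 -0.02049057  0.02516341] 0.025009036553701524 6.7
438 [ 0.5287 -0.1837  0.0399] [ 0.5273 -0.183   0.0429] [195 137] [322 229]
z 0.0854246815522049
[ 0.52847425 -0.18478208  0.12529736  0.37878342  0.2330887  -3.81723759] [1.64803963e-04 1.22426196e-05 1.03979911e-04 6.54832988e-01
 4.37276599e-01 4.10274283e-01]
```

View pics/w4.png

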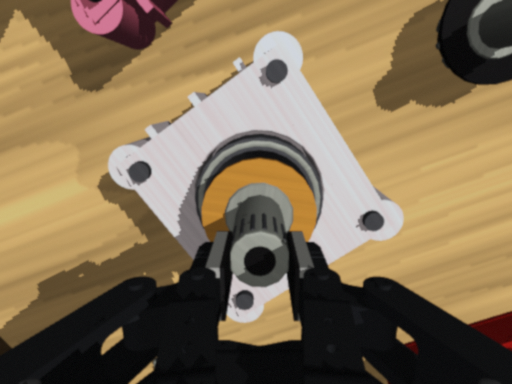

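The bearing sits concentric over the race, within about 1 mm. I'm lowering gently toward seating.

>>> {"method": "drive_tool", "body": {"series": [[0.01,0,0.1,0,0,0],[0.01,0,0.2,0,0,0],[0.01,0,0.26,0,0,0],[0.01,0,0.3,0,0,0],[0.01,0,0.34,0,0,0],[0.01,0,0.34,0,0,0],[0.01,0,0.34,0,0,0]]}}

```text
t: 7.6
eef_pos: [0.527, -0.1843, 0.1075]
tcp_rot: [180.0, 0.0, 159.2]
wrist_force: [0.1, -0.1, -3.3]
grip_width: 0.0252
grip_force: 59.6
```

>>> {"method": "drive_tool", "body": {"series": [[0,0,0.02,0,0,0],[0,0,0.04,0,0,0],[0,0,0.06,0,0,0],[0,0,0.06,0,0,0]]}}

```text
t: 8.0
eef_pos: [0.5274, -0.1843, 0.1055]
tcp_rot: [180.0, 0.1, 159.2]
wrist_force: [-0.7, 0.6, 4.1]
grip_width: 0.0248
grip_force: 60.3
```

Contact came at TCP 0.1055, as predicted, with about 8 N in total. I'm pushing about 5 mm further and checking.

>>> {"method": "drive_tool", "body": {"series": [[0,0,0.03,0,0,0],[0,0,0.06,0,0,0],[0,0,0.1,0,0,0],[0,0,0.1,0,0,0],[0,0,0.1,0,0,0]]}}

```text
t: 8.5
eef_pos: [0.5275, -0.1844, 0.1005]
tcp_rot: [180.0, 0.1, 159.2]
wrist_force: [-1.7, 0.5, 7.3]
grip_width: 0.0251
grip_force: 60.6
```

Run:
```python
from rel import *
d=rel();P=cloud(d)
for n,D in(('w',d),('s',get('scene'))):
    P=cloud(D);r=np.hypot(P[...,0]-.528,P[...,1]+.1835)
    m=(r>.0375)&(r<.042)&(P[...,2]>.06)&(P[...,2]<.095);print(n,m.sum(),np.percentile(P[m][:,2],[20,50,80]))
    m=(r>.048)&(r<.06)&(P[...,2]>.06)&(P[...,2]<.08);print(' housing',np.median(P[m][:,2]))
```

```text
top rel 3381 [-0.0011  0.0004  0.0195] 0.04223484464198987 cage rel 4129 [0.0002 0.0006 0.035 ] -0.015598762320740617
plane fit cage [-0.01088639  0.00094184 -0.01576768]
[ 0.52753175 -0.18435814  0.1005287 ] [1.79978754e+02 9.87343571e-02 1.59160007e+02] [-1.89877277  1.16835305  6.26285092] [0.26358221 0.34900836 0.02517396] 0.025153425055344493 8.55
w 1984 [0.08004789 0.0806602  0.08125729]
 housing 0.06984128500758885
s 393 [0.06983273 0.07831732 0.08045931]
 housing 0.06913129074929153
```

The race has sunk about 5 mm. I'm pushing 1.5 mm more, then easing back to neutral.

>>> {"method": "drive_tool", "body": {"series": [[0,0,0.02,0,0,0],[0,0,0.03,0,0,0],[0,0,0.03,0,0,0],[0,0,0.03,0,0,0]]}}

```text
t: 9.0
eef_pos: [0.5276, -0.1844, 0.0992]
tcp_rot: [180.0, 0.1, 159.2]
wrist_force: [-1.1, 1.4, 6.9]
grip_width: 0.0256
grip_force: 60.6
```

Run:
```python
from rel import *
P=cloud(get('wrist'))
r=np.hypot(P[...,0]-.528,P[...,1]+.1835)
for a,b in((.0375,.042),(.048,.06)):
    m=(r>a)&(r<b)&(P[...,2]>.06)&(P[...,2]<.095);print(np.median(P[m][:,2]))
```

```text
0.07935170332527988
0.06984847148674239
```

>>> {"method": "drive_tool", "body": {"series": [[0,0,-0.03,0,0,0],[0,0,-0.06,0,0,0],[0,0,-0.09,0,0,0],[0,0,-0.12,0,0,0],[0,0,-0.13,0,0,0],[0,0,-0.13,0,0,0]]}}

```text
t: 9.65
eef_pos: [0.5274, -0.1843, 0.1049]
tcp_rot: [180.0, 0.1, 159.2]
wrist_force: [-0.5, 1.4, 4.6]
grip_width: 0.0251
grip_force: 60.5
```

The race sank 6.5 mm and came back. I'm taking off the remaining push, then opening.

>>> {"method": "drive_tool", "body": {"series": [[0,0,-0.01,0,0,0],[0,0,-0.02,0,0,0],[0,0,-0.02,0,0,0]]}}

```text
t: 9.95
eef_pos: [0.5271, -0.1843, 0.1054]
tcp_rot: [180.0, 0.0, 159.2]
wrist_force: [-0.6, 1.0, 2.6]
grip_width: 0.025
grip_force: 60.3
```

>>> {"method": "drive_tool", "body": {"series": [[0,0,-0.01,0,0,0],[0,0,-0.01,0,0,0]]}}

```text
t: 10.15
eef_pos: [0.5269, -0.1842, 0.1055]
tcp_rot: [180.0, -0.0, 159.2]
wrist_force: [0.9, 1.7, -1.4]
grip_width: 0.0251
grip_force: 60.0
```

>>> {"method": "drive_tool", "body": {"series": [[0,0,0,0,0,0],[0,0,0,0,0,0],[0,0,0,0,0,0],[0,0,0,0,0,0],[0,0,0,0,0,0],[0,0,0,0,0,0],[0,0,0,0,0,0],[0,0,0,0,0,0]], "grip": 0}}

```text
t: 10.95
eef_pos: [0.5269, -0.1843, 0.106]
tcp_rot: [-180.0, 0.0, 159.2]
wrist_force: [0.2, -0.1, 0.1]
grip_width: 0.0857
grip_force: 0.0
```

Run:
```python
from rel import *
rel()
```

```text
top rel 2984 [0.0011 0.0008 0.0144] 0.04172099641415207 cage rel 4714 [0.0005 0.0005 0.0351] -0.016177294822844482
plane fit cage [-0.00366813 -0.00032319 -0.01623908]
[ 0.52690287 -0.18431758  0.10601771] [-1.79997062e+02  1.56374038e-03  1.59156687e+02] [0.63987211 0.33060711 0.10769281] [-0.01258435  0.01832089  0.0237094 ] 0.08518228904630379 11.0
```

Released, and the shaft stands upright and centred. I'm retreating straight up and then looking.

>>> {"method": "drive_tool", "body": {"series": [[0,0,-0.2,0,0,0],[0,0,-0.6,0,0,0],[0,0,-1.1,0,0,0],[0,0,-1.6,0,0,0],[0,0,-2.0,0,0,0],[0,0,-2.2,0,0,0],[-0.6,0,-2.2,0,0,0],[-1.3,0,-2.2,0,0,0],[-1.8,0,-2.2,0,0,0],[-2,0,-2.2,0,0,0],[-2,0,-2.2,0,0,0]]}}

```text
t: 12.1
eef_pos: [0.6213, -0.2203, 0.2148]
tcp_rot: [-180.0, -0.0, 159.2]
wrist_force: [0.2, -0.1, -0.4]
grip_width: 0.0855
grip_force: 0.0
```

Run:
```python
from m import *
d=get('wrist');save('','w5.png',d['img']);P=cloud(d)
r=np.hypot(P[...,0]-.528,P[...,1]+.1835);z=P[...,2]
t=P[(r<.03)&(z>.14)];print('top',circ(t[:,:2]),np.median(t[:,2]))
for a,b in((.02,.033),(.0375,.042),(.048,.06)):
    q=P[(r>a)&(r<b)&(z>.06)&(z<.1)];print(a,np.median(q[:,2]))
print(arm.observe()['t'],arm.observe()['joint_velocities'].round(2))
```

```text
top [ 0.5285 -0.1832  0.0143] 0.14786121483543638
0.02 0.08989863254598432
0.0375 0.08564286610256383
0.048 0.06986699550037101
12.15 [ 0.03 -1.57 -1.51  0.29 -0.   -0.03]
```

View pics/w5.png

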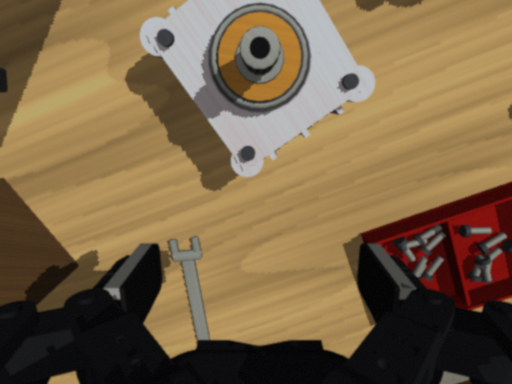

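The wrist view shows the bearing nested concentrically in the race at (260,55). The shaft is upright with its top at 0.148 as expected, the race is back at rest at 0.086, and the gripper is clear.

```bash
python3 -c "
from bench import arm
print(arm.finish_job())"
```

```text
the job is handed in; nothing more can be done
None
```

The brass-caged shaft stands upright and released in the grey housing's race, after a push that sank the race about 6.5 mm and let it spring back; the other shafts were left alone and the job was handed in at about 12 s.

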